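# Reset the contact grill and hold its lid open

## Robot

A 7-joint arm with a two-finger parallel gripper is mounted at the origin on a cart in front of the work surface, level with it; the furniture and walls round the work are solid. World frame = base frame: x ahead of the robot, y to its left, z up, the work surface at z = 0. Lengths are in m, angles in rad, forces in N, time in s.
With the tool pointing down it reaches from about 0.425 to 0.875 m from the base axis. Payload 4.7 kg.
Tool frame: the origin (TCP) lies midway between the tips of the shut fingers; the grasp point (between the pads) lies 19 mm behind it; z points along the fingers, y is the line along which they close (so a half turn about z gives the same grasp; the last joint's range is limited). The gripper opens to 87 mm and grips with 3 to 60 N. Pads are 19 mm wide; open, the fingers measure 117 mm over their backs; the gripper's body (75 mm by 190 mm) begins 51 mm behind the grasp point.
Start: joints at [-1.138, 0.321, -0.07, 1.45, 0.023, 1.371, -0.057], TCP at [0.264, 0.594, 0.198] pointing down, gripper open.
Joint ranges: [-2.86, 2.86], [-0.3, 2.09], [-1.38, 1.24], [0.06, 2.45], [-1.56, 4.7], [0.09, 2.05], [-2.69, 2.69]. Speed limits (rad/s): [2.57, 2.57, 3.14, 3.14, 3.14, 3.14, 3.14].

## Interface

Orientations are given as a rotation vector (axis times angle).
In Python, from bench import ctrl gives the robot as it stands.
- The arm moves only by the tool nudge_tcp, called after ">>>" in YAML: its name, and indented under it one key for each argument. Schema: {"type":"object","properties":{"ticks":{"type":"array","items":{"type":"array","prefixItems":[{"type":"array","items":{"type":"number"},"minItems":3,"maxItems":3},{"type":"number"},{"type":"number"}],"minItems":3,"maxItems":3},"minItems":1,"maxItems":20},"force":{"type":"number"},"only":{"type":"string"},"quiet":{"type":"boolean"},"lines":{"type":"string"}},"required":["ticks"],"additionalProperties":false}. ticks is a list of rows, 1 to 20 of them, each written [[dx, dy, dz], turn, opening]: dx, dy, dz in m, then a turn about the tool's z in rad, then the opening from 0.0 (shut) to 1.0 (fully open); each row is the pose to reach, as a shift and turn from the pose commanded when the call began, along the tool's axes at that moment; what a row does not reach only later rows make up. A row lasts 1/10 s, in which the tool goes at most 0.05 m and 0.15 rad, less where a joint would pass 70% of its speed; a pose out of reach is approached as far as the arm can. The fingers move at their own pace and stop on an object; force is the grip in N (left out, the last holds). Time passes only in rows, so rows that do not move let the fingers close. The tool returns the time, the measured TCP pose, the force, the opening and the grip force at its end. only (a regular expression) keeps the lines of the reply that match it, lines (a string "A,B") keeps lines A to B, and quiet returns only ok. Input that does not fit is refused with a message, and nothing moves.
- ctrl.get_state(): the state, without advancing time (a new reading comes with each control period).
- ctrl.get_image(name): name is "side" or "top" or "wrist"; returns the picture (420x560x3 uint8, red, green, blue); there is no depth.
- ctrl.camera_model(name): a dict with "vertical_fov" (degrees; the focal length in pixels is half the picture's height over the tangent of half this angle, whatever the lens; pixels are square), "cx", "cy" (the principal point, pixels), "rvec" (rotation vector, rad) and "tvec" (3), from world to camera coordinates, as OpenCV has them; the wrist camera has in their place "hand_eye" (4x4, takes a point from camera to tool coordinates, whose origin is the TCP and whose axes are the flange's). Camera axes: x right, y down, z forward; pixel columns grow to the right and rows downward; lengths in m; the calibration is good to about 2 mm. The wrist camera is an equidistant fisheye: a pixel r from the principal point sees the ray r / f radians off the axis. A picture is of the moment at which its call begins: read the wrist's pose just before it. camera_model takes no time and is no camera call.
- ctrl.close_job(): hands the job in; it is judged then, once.
The state is a dict: "time": time; "joint_positions": joint angles; "qd": joint speeds; "joint_torque": joint torques, N m; "position": TCP position; "tool_rot": TCP orientation; "ft_force": force on the tool from outside, world axes, zero at the start; "torque": the same for the moment, N m; "grip_width": opening from 0.0 (shut) to 1.0 (fully open); "grip_force": force on a finger pad.
Only numpy, scipy, OpenCV 4.12 (cv2) and the standard library are available. Lean on these libraries where they do the work, as an engineer would, in place of code of your own. Each camera call takes 0.05 s, during which the arm holds its last target. There are 200 camera calls.

## Task

Take the orange-handled pin out of its stand, push the red button in the grey pod of the grill fully down with the pin's tip (not with the fingers), and stand the pin back in its stand, all the way in, with the grill still shut. Then raise the grill's lid (it has a handle bar at the front) and hold it open at 50 degrees, within about 5, without dropping it on the way; finish while still holding it there, since it falls shut when let go. Leave the spice tin, the forks and the match tin where they are.

Things in the scene. Friction and masses are not known exactly. Their poses are not given: they have to be found in the camera images.
- grill: Contact grill, fixed to the worktop: black base 210 (x) x 170 (y) mm; grey pod 54 mm wide on its right (-y), flat top 60 mm up. Origin: on the worktop under the middle of the black base. Own x points to the back (hinge side), y left, z up. Shut, the steel lid's top is 100 mm up. The grill stands turned by up to 0.25 rad either way.
- reset_mouth (a point): Centre of the mouth of the reset hole, in the pod's top face (60 mm above the worktop), at (-10, -113, 60) mm in the grill's frame. The hole is upright, 18 mm in diameter; the red button's top lies 7 mm below the mouth. A round steel blind cap lies 60 mm nearer the robot on the same pod; it is no button.
- button_travel (a joint): Travel of the red button in m: 0 up, 0.005 fully down. A spring pushes it back: it starts to move at about 2 N and takes 5 N fully down. It counts as pressed beyond 0.0035, for 0.2 s.
- reset_button: The red button's cap, 15.6 mm in diameter, 6 mm tall, moves with the button. Origin at the middle of its underside, 6 mm below its top; no pushing with the fingers.
- lid_angle (a joint): Opening angle of the lid in rad: 0 shut, grows as it rises, stop at 1.75; 50 degrees is 0.873. It pivots on lid_hinge about the grill's y axis, almost without friction, and falls shut from there when let go. Holding it takes about 1 to 2 N at the handle.
- lid_hinge (a point): Middle of the lid's hinge axis, at (95, 0, 85) mm in the grill's frame, at the back. The axis runs along the grill's y.
- grill_lid: The grill's lid with its handle: a steel slab 190 x 166 mm, 22 mm thick, hinged at the back. Origin: middle of the hinge axis; shut, own x points to the back, y left, z up; it turns with the lid.
- lid_handle (a point): Lid handle: round black bar, 12 mm thick, 110 mm long, parallel to the hinge, before the lid's front edge. This point: middle of the bar, 235 mm from the hinge axis; shut, at (-140, 0, 85) mm in the grill's frame. Steel arms at its two ends join it to the lid; between bar and lid is a free gap of 28 mm. The bar can turn between gripping fingers as the lid rises.
- pin_stand: Light wooden block 50 x 50 x 58 mm, fixed to the worktop, with an upright hole 13 mm in diameter and 54 mm deep in the middle of its top. Origin: centre of its underside.
- stand_seat (a point): Where the pin's tip lies when the pin is fully in the stand: on the hole's axis, 8 mm above the worktop.
- reset_pin: Loose reset pin, 113 mm long, 60 g, standing tip down in the stand. Origin: its tip; own z points up along the pin. Steel stem 8 mm thick to 50 mm above the tip, steel collar 28 mm in diameter from 50 to 55 mm (it rests on the stand's top), then a round orange handle 18 mm thick from 55 to 113 mm.
- spice_tin: Loose round white spice tin, 62 mm wide, 25 mm high, behind the grill. Bystander; origin under its middle.
- dessert_fork: Small fork with black handle, 145 x 20 x 11 mm, lying in front of the grill. Bystander; origin under its middle.
- matches: Small black tin, 50 x 54 x 21 mm, on the front strip of the worktop to the right. Bystander; origin under its middle.
- table_fork: Fork with black handle, 193 x 26 x 14 mm, lying on the front strip far to the left. Bystander; origin under its middle.

How it is judged:
By the outcome, as a careful person would: the job done as asked, in the order asked, and still so for the second after the job is handed in, while the arm keeps its last pose, push and grip.
It also fails if it takes over 72 s, if anything falls off the work surface, if the arm or the gripper's body presses on something with over 40 N, if the wrist force passes 120 N, or if a joint passes its speed limit or range.

## Working session

There is one attempt and no reset: what is moved stays moved. The work goes in short steps, Python scripts to look and compute and a tool call to move; the robot and the scene stay as the last step left them, time stands still between calls to the robot, and variables do not carry over. Pictures are saved under pics/ and viewed, at most 10 in all, crops included, and the job is handed in when it is done.

```bash
ls; mkdir -p pics
```

Run:
```python
from bench import ctrl
import cv2
for n in("top","side"):
    im=ctrl.get_image(n); cv2.imwrite(f"pics/{n}0.png",im[:,:,::-1]); print({k:(v if not hasattr(v,'tolist') else v.tolist()) for k,v in ctrl.camera_model(n).items()})
print(ctrl.camera_model("wrist"))
s=ctrl.get_state();print(s["time"],s["position"],s["tool_rot"],s["grip_width"])
```

```text
bench.py
pics
{'vertical_fov': 55.58983299164413, 'cx': 279.7387887079624, 'cy': 207.2005454566736, 'rvec': [2.1386849375418353, -2.153435685787719, 0.18315975640437626], 'tvec': [0.0692661250619586, 0.5746830958465409, 1.3345401631587177]}
{'vertical_fov': 52.09340988855074, 'cx': 280.5290129869826, 'cy': 209.29795164188815, 'rvec': [1.9873861799680559, -0.24612350852962245, 0.12917177026216228], 'tvec': [-0.553861169019636, 0.17306913913660854, 1.1630255965360183]}
{'vertical_fov': 65.70646984690485, 'cx': 279.92218319778146, 'cy': 211.23452604319965, 'hand_eye': array([[ 1.32105479e-03, -9.69030082e-01, -2.46939173e-01,
         6.74418022e-02],
       [ 9.99998846e-01,  1.09487192e-03,  1.05325307e-03,
         8.22247745e-04],
       [-7.50267140e-04, -2.46940279e-01,  9.69030410e-01,
        -1.84795608e-01],
       [ 0.00000000e+00,  0.00000000e+00,  0.00000000e+00,
         1.00000000e+00]])}
0.1 [0.26415551 0.59332732 0.19738697] [-6.52944317e-01 -3.07271226e+00  2.62211655e-03] 1.0033925990808386
```

View pics/top0.png

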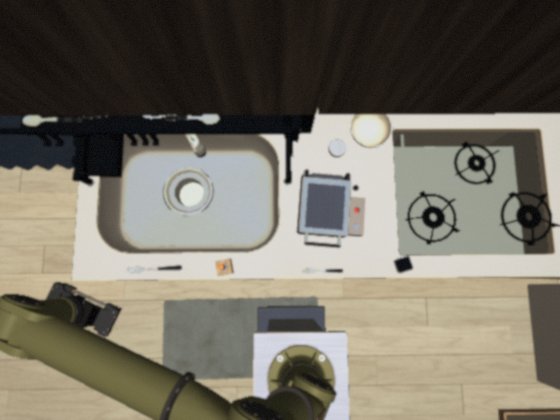

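View pics/side0.png

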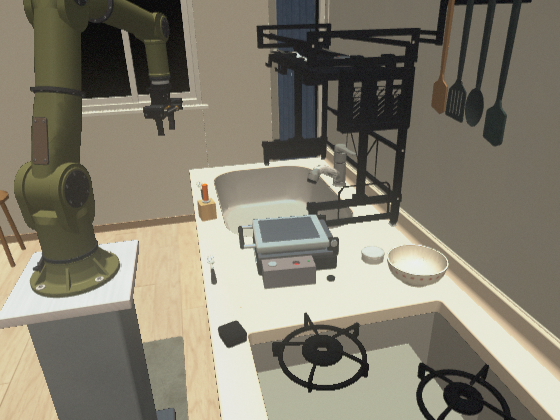

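The top view shows the stand with its pin at about (223,267), the red button at (357,211), the blind cap at (354,229) and the handle bar at (322,243). In the side view the pin is at (205,193), the red button at (297,262) and the handle at (241,237).

Create h.py:
```python
from bench import ctrl
import cv2, numpy as np
from scipy.spatial.transform import Rotation as R
def ray(n,uv,st=None):
    m=ctrl.camera_model(n); f=210/np.tan(np.radians(m["vertical_fov"])/2)
    d=(np.array(uv,float)-[m["cx"],m["cy"]])/f
    if n=="wrist":
        r=np.hypot(*d); v=np.r_[np.sin(r)*d/max(r,1e-9),np.cos(r)]
        H=m["hand_eye"]; T=R.from_rotvec(st["tool_rot"])
        o=T.apply(H[:3,3])+st["position"]; v=T.apply(H[:3,:3]@v)
    else:
        Q=R.from_rotvec(m["rvec"]).inv(); o=-Q.apply(m["tvec"]); v=Q.apply(np.r_[d,1])
    return o,v/np.linalg.norm(v)
def onz(n,uv,z,st=None):
    o,v=ray(n,uv,st); return o+v*(z-o[2])/v[2]
def cross(rs):
    A=sum(np.eye(3)-np.outer(v,v) for o,v in rs); b=sum((np.eye(3)-np.outer(v,v))@o for o,v in rs)
    return np.linalg.solve(A,b)
def blobs(im,lo,hi,mn=4):
    h=cv2.cvtColor(im,cv2.COLOR_RGB2HSV); k=cv2.inRange(h,lo,hi)
    n,_,s,c=cv2.connectedComponentsWithStats(k)
    return [(c[i].round(1).tolist(),s[i].tolist()) for i in range(1,n) if s[i][4]>=mn]
def shot(name,n="wrist"):
    st=ctrl.get_state(); im=ctrl.get_image(n); cv2.imwrite(f"pics/{name}.png",im[:,:,::-1]); return st,im
```

Run:
```python
from h import *
np.set_printoptions(precision=4,suppress=True)
for n in("top","side"):
    im=cv2.imread(f"pics/{n}0.png")[:,:,::-1].copy()
    print(n,"red",[b for b in blobs(im,(0,120,90),(5,255,255),3)+blobs(im,(174,110,90),(180,255,255),3)])
    print("orange",blobs(im,(5,150,120),(18,255,255),5))
print("stand",cross([ray("top",(223.5,266)),ray("side",(205,184))]), onz("top",(223.5,267),.058))
print("button",cross([ray("top",(357,211)),ray("side",(297,262))]),onz("top",(357,211),.053))
for uv in((306,238),(339,239)):print("bar",onz("top",uv,.085))
for uv in((306,175),(349,179),(299,234),(347,238)):print("base",onz("top",uv,.07))
print("fork",onz("top",(303,270),0),onz("top",(343,271),0))
for uv in((290,130),(290,180)):print("rack",onz("top",uv,.0))
```

```text
top red [([356.4, 209.6], [355, 208, 4, 4, 13])]
orange [([220.8, 266.5], [219, 265, 5, 4, 18])]
side red [([295.5, 263.5], [295, 263, 2, 2, 4])]
orange [([204.8, 191.6], [202, 184, 6, 16, 73])]
stand [0.3755 0.2466 0.1253] [0.3718 0.2551 0.058 ]
button [ 0.5617 -0.1995  0.0619] [ 0.559  -0.2006  0.053 ]
bar [ 0.4647 -0.0205  0.085 ]
bar [ 0.4606 -0.1303  0.085 ]
base [ 0.6829 -0.0257  0.07  ]
base [ 0.6681 -0.1737  0.07  ]
base [0.4795 0.0016 0.07  ]
base [ 0.4649 -0.1598  0.07  ]
fork [ 0.3598 -0.0148  0.    ] [ 0.3552 -0.1546  0.    ]
rack [0.8704 0.0245 0.    ]
rack [0.6816 0.0268 0.    ]
```

Add to h.py:
```python
np.set_printoptions(precision=4,suppress=True)
def to(target,yaw=None):
    "shift in tool axes to world target; yaw = desired world heading of tool y (mod pi)"
    s=ctrl.get_state(); T=R.from_rotvec(s["tool_rot"]); M=T.as_matrix()
    print("t",s["time"],"pos",s["position"],"tooly",np.degrees(np.arctan2(M[1,1],M[0,1])),"z",M[:,2],"q",s["joint_positions"])
    print("d",T.inv().apply(np.array(target)-s["position"]))
    if yaw is not None:
        a=np.arctan2(M[1,1],M[0,1])-yaw  # tool z down: +turn lowers heading
        print("turn",(a+np.pi/2)%np.pi-np.pi/2)
```

Run:
```python
from h import *
to((.36,.25,.25))
```

```text
t 0.1 pos [0.2642 0.5933 0.1974] tooly 66.00644857481728 z [-0.0006 -0.0016 -1.    ] q [-1.1379  0.3217 -0.0701  1.4515  0.0226  1.3708 -0.0569]
d [-0.2272 -0.2748 -0.0521]
```

>>> nudge_tcp:
  ticks:
    - [[0,0,-0.05],0,1]
    - [[-0.05,-0.06,-0.05],0,1]
    - [[-0.1,-0.12,-0.05],0,1]
    - [[-0.14,-0.17,-0.05],0,1]
    - [[-0.18,-0.22,-0.05],0,1]
    - [[-0.21,-0.25,-0.05],0,1]
    - [[-0.227,-0.275,-0.05],0,1]
    - [[-0.227,-0.275,-0.05],0,1]
    - [[-0.227,-0.275,-0.05],0,1]
    - [[-0.227,-0.275,-0.05],0,1]
  force: 25

```text
time: 1.1
position: [0.3603, 0.2489, 0.2485]
tool_rot: [-0.659, -3.072, -0.002]
ft_force: [-0.8, 0.4, 0.7]
grip_width: 1.001
grip_force: 0.0
```

Run:
```python
from h import *
st,im=shot("w1"); to((.374,.25,.22)); print(st["ft_force"])
print(blobs(im,(4,150,100),(18,255,255),20))
```

```text
t 1.15 pos [0.3596 0.2507 0.2484] tooly 65.97783490657586 z [-0.0002  0.001  -1.    ] q [-0.8399 -0.1605  0.152   1.8659  0.0235  1.4339  0.4584]
d [-0.0134  0.0052  0.0284]
[-0.8171  0.4385  0.7195]
[([292.5, 205.4], [284, 197, 17, 18, 113])]
```

View pics/w1.png

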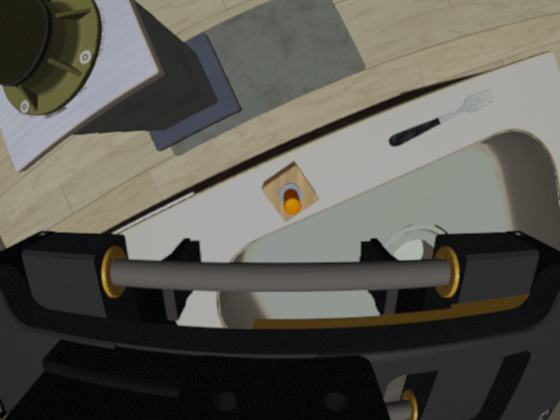

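The wrist view shows the stand at about (291,190) with the pin upright in it, its orange handle's end at (292,206), and the table fork well to the right at (440,118).

Run:
```python
from h import *
st=ctrl.get_state()
im=cv2.imread("pics/w1.png")[:,:,::-1].copy()
print(blobs(im,(5,40,110),(24,200,255),150))
h=cv2.cvtColor(im,cv2.COLOR_RGB2HSV)
# handle's end face: brightest orange
k=cv2.inRange(h,(4,150,170),(20,255,255)); m=cv2.moments(k,True); print(m["m10"]/m["m00"],m["m01"]/m["m00"],m["m00"])
cs,_=cv2.findContours(cv2.inRange(h,(8,50,110),(24,190,255))[150:235,250:330],cv2.RETR_EXTERNAL,cv2.CHAIN_APPROX_NONE)
c=max(cs,key=cv2.contourArea)+[250,150]; print(cv2.contourArea(c.astype(np.int32)),cv2.minAreaRect(c.astype(np.int32)))
for uv in((292.5,206),): print("top",onz("wrist",uv,.121,st))
for uv in((290.5,191),): print("collar/stand",onz("wrist",uv,.06,st))
```

```bash
python3 -c "
import cv2;im=cv2.imread('pics/w1.png')[150:235,245:335];cv2.imwrite('pics/c1.png',cv2.resize(im,None,fx=7,fy=7,interpolation=0)[:600])"
```

```text
[([195.2, 13.3], [135, 0, 134, 42, 2750]), ([274.6, 112.4], [0, 0, 560, 248, 38398]), ([540.8, 150.3], [505, 128, 55, 64, 167]), ([290.0, 191.4], [262, 165, 57, 57, 1264]), ([105.1, 276.2], [101, 253, 12, 44, 168])]
292.54285714285714 207.54285714285714 140.0
1691.5 ((290.0933532714844, 193.25189208984375), (42.04723358154297, 42.2644157409668), 55.61965560913086)
top [0.3713 0.2605 0.121 ]
collar/stand [0.3681 0.2619 0.06  ]
```

View pics/c1.png

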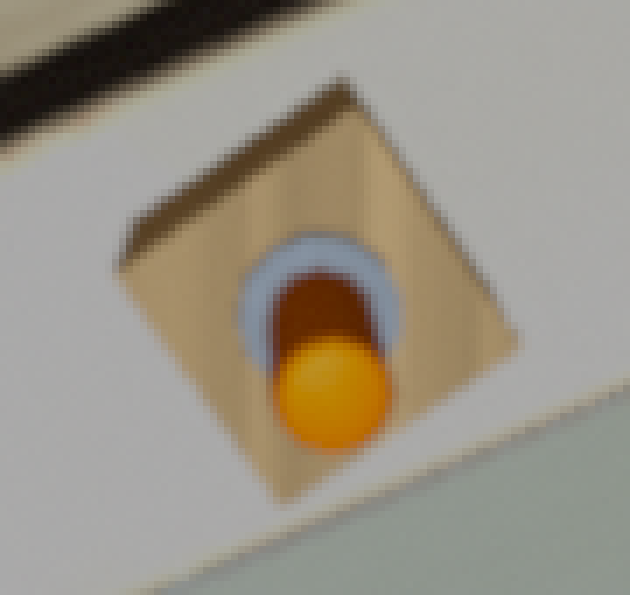

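The crop shows the handle's end at (292.4,206.1), the collar centred at (290.7,194.6) and the stand's top centred near (290.3,193.2).

Run:
```python
from h import *
st=ctrl.get_state()
print("top",onz("wrist",(292.4,206.1),.121,st),"collar",onz("wrist",(290.7,194.6),.063,st),"stand",onz("wrist",(290.3,193.2),.058,st))
to((.371,.261,.19))
```

```text
top [0.3713 0.2603 0.121 ] collar [0.3715 0.2606 0.063 ] stand [0.3708 0.2606 0.058 ]
t 1.15 pos [0.3596 0.2507 0.2484] tooly 65.97783490657586 z [-0.0002  0.001  -1.    ] q [-0.8399 -0.1605  0.152   1.8659  0.0235  1.4339  0.4584]
d [-0.0062  0.014   0.0584]
```

>>> nudge_tcp:
  ticks:
    - [[-0.006,0.014,0.03],0,1]
    - [[-0.006,0.014,0.06],0,1]
    - [[-0.006,0.014,0.09],0,1]
    - [[-0.006,0.014,0.12],0,1]
    - [[-0.006,0.014,0.12],0,1]
    - [[-0.006,0.014,0.12],0,1]
    - [[-0.006,0.014,0.12],0,1]

```text
time: 1.85
position: [0.3718, 0.2623, 0.13]
tool_rot: [0.651, 3.072, 0.003]
ft_force: [0.1, -1.1, 0.8]
grip_width: 0.998
grip_force: 0.0
```

Run:
```python
from h import *
to((.3713,.2605,.078)); st,im=shot("w2")
h=cv2.cvtColor(im,cv2.COLOR_RGB2HSV); print(blobs(im,(4,150,100),(18,255,255),50))
```

```text
t 1.85 pos [0.3718 0.2623 0.13  ] tooly 66.08362215963555 z [ 0.002   0.0018 -1.    ] q [-0.8386 -0.0534  0.1615  2.0105  0.0091  1.1812  0.4726]
d [-0.0002 -0.0019  0.052 ]
[([272.7, 239.9], [260, 225, 27, 28, 298])]
```

View pics/w2.png

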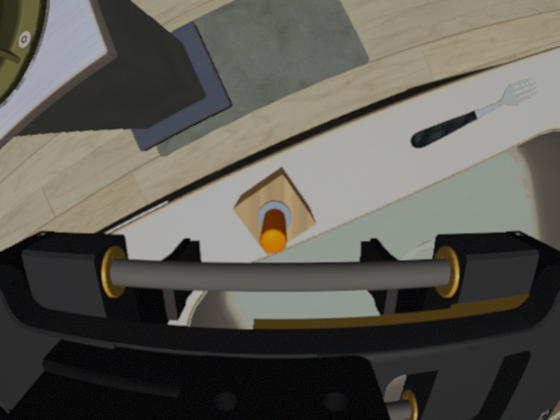

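The handle's end is now centred near (273,241), slightly left of the fingers' midline (279), the collar at (273,215).

Run:
```python
from h import *
st=ctrl.get_state(); print(onz("wrist",(272.7,241),.121,st),onz("wrist",(273.5,214),.063,st)); to((.3713,.2605,.078))
```

```text
[0.3719 0.2583 0.121 ] [0.3696 0.2589 0.063 ]
t 1.9 pos [0.372  0.2621 0.1302] tooly 66.0590421608542 z [ 0.0024  0.0021 -1.    ] q [-0.8384 -0.0539  0.1618  2.0106  0.0092  1.1811  0.4727]
d [ 0.     -0.0019  0.0522]
```

>>> nudge_tcp:
  ticks:
    - [[0,-0.003,0.02],0,1]
    - [[0,-0.003,0.04],0,1]
    - [[0,-0.003,0.052],0,1]
    - [[0,-0.003,0.052],0,1]
    - [[0,-0.003,0.052],0,0.1]
    - [[0,-0.003,0.052],0,0.1]
    - [[0,-0.003,0.052],0,0.1]
    - [[0,-0.003,0.052],0,0.1]
    - [[0,-0.003,0.052],0,0.1]
    - [[0,-0.003,0.052],0,0.1]
  force: 30

```text
time: 2.9
position: [0.3699, 0.258, 0.0765]
tool_rot: [0.653, 3.073, 0.0]
ft_force: [-0.4, -0.9, -0.5]
grip_width: 0.54
grip_force: 0.0
```

```bash
python3 - <<'E'
from h import *
to((0,0,0))
E
```

```text
t 2.9 pos [0.3699 0.258  0.0765] tooly 66.00638580782122 z [ 0.0002  0.0002 -1.    ] q [-0.8346 -0.0038  0.1669  2.0787  0.0007  1.0663  0.4841]
d [ 0.2331 -0.3861  0.0764]
```

Fingers are slow (about 65 mm/s); give more time, then see the contact force.

>>> nudge_tcp:
  ticks:
    - [[0,0,0],0,0.1]
    - [[0,0,0],0,0.1]
    - [[0,0,0],0,0.1]
    - [[0,0,0],0,0.1]
    - [[0,0,0],0,0.1]
    - [[0,0,0],0,0.1]
    - [[0,0,0],0,0.1]
  force: 30

```text
time: 3.6
position: [0.3699, 0.2579, 0.0763]
tool_rot: [0.653, 3.073, 0.0]
ft_force: [0.3, 0.2, -0.6]
grip_width: 0.202
grip_force: 30.0
```

```bash
python3 - <<'E'
from h import *
to((0,0,0))
E
```

```text
t 3.6 pos [0.3699 0.2579 0.0763] tooly 66.00714046413825 z [ 0.  0. -1.] q [-0.8346 -0.0036  0.167   2.0789  0.0007  1.0662  0.4841]
d [ 0.233  -0.386   0.0763]
```

>>> nudge_tcp:
  ticks:
    - [[0,0,-0.02],0,0.1]
    - [[0,0,-0.05],0,0.1]
    - [[0,0,-0.08],0,0.1]
    - [[0,0,-0.11],0,0.1]
    - [[0,0,-0.14],0,0.1]
    - [[0,0,-0.16],0,0.1]
    - [[0,0,-0.16],0,0.1]
    - [[0,0,-0.16],0,0.1]

```text
time: 4.4
position: [0.3697, 0.2578, 0.236]
tool_rot: [-0.653, -3.073, 0.0]
ft_force: [1.0, -0.2, -1.2]
grip_width: 0.198
grip_force: 30.0
```

```bash
python3 - <<'E'
from h import *
to((0.55,-.16,.236))
E
```

```text
t 4.4 pos [0.3697 0.2578 0.236 ] tooly 66.00349724192965 z [-0.0001 -0.     -1.    ] q [-0.841  -0.1281  0.158   1.8626  0.0203  1.4056  0.4643]
d [-0.3346 -0.3084 -0.0001]
```

>>> nudge_tcp:
  ticks:
    - [[-0.03,-0.03,0],0,0.1]
    - [[-0.06,-0.06,0],0,0.1]
    - [[-0.09,-0.085,0],0,0.1]
    - [[-0.12,-0.11,0],0,0.1]
    - [[-0.15,-0.14,0],0,0.1]
    - [[-0.18,-0.165,0],0,0.1]
    - [[-0.21,-0.19,0],0,0.1]
    - [[-0.24,-0.22,0],0,0.1]
    - [[-0.27,-0.25,0],0,0.1]
    - [[-0.3,-0.28,0],0,0.1]
    - [[-0.32,-0.3,0],0,0.1]
    - [[-0.33,-0.31,0],0,0.1]
    - [[-0.33,-0.31,0],0,0.1]
    - [[-0.33,-0.31,0],0,0.1]

```text
time: 5.8
position: [0.5444, -0.1589, 0.2348]
tool_rot: [-0.653, -3.07, 0.0]
ft_force: [0.1, 1.0, -0.7]
grip_width: 0.196
grip_force: 30.0
```

```bash
python3 - <<'E'
from h import *
to((0.56,-.2,.236)); shot("w3")
E
```

```text
t 5.8 pos [ 0.5444 -0.1589  0.2348] tooly 65.98645172445363 z [-0.0028  0.0006 -1.    ] q [-0.4086  0.148   0.7229  1.6277 -0.0987  1.4062  1.4771]
d [-0.031  -0.0312 -0.0013]
```

View pics/w3.png

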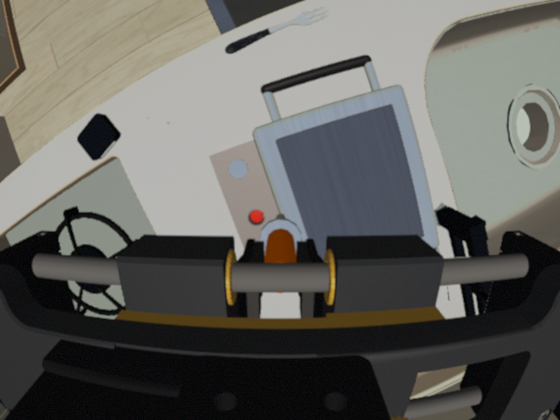

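The wrist view shows the red button at (257,216), the blind cap at (238,169), the handle bar from (265,90) to (369,60), the pin held upright in the fingers at (280,235), and the small fork at (275,32).

Run:
```python
from h import *
st=ctrl.get_state(); im=cv2.imread("pics/w3.png")[:,:,::-1].copy()
rb=blobs(im,(0,130,90),(4,255,255),30)+blobs(im,(176,130,90),(180,255,255),30); print(rb)
W=lambda uv,z: onz("wrist",uv,z,st)
# cap: circle; bar: dark pixels fit
h=cv2.cvtColor(im,cv2.COLOR_RGB2HSV)
k=cv2.inRange(h,(0,0,0),(180,255,60)); k[:50]=0;k[105:]=0;k[:,:255]=0;k[:,378:]=0
n,l,s,c=cv2.connectedComponentsWithStats(k); i=1+np.argmax(s[1:,4]); p=np.argwhere(l==i)[:,::-1].astype(np.float32)
r=cv2.minAreaRect(p);print("bar",s[i],r, "n",len(p))
P=np.array([W(q,.085) for q in p])[:,:2]; m=P.mean(0); u,sv,vt=np.linalg.svd(P-m,full_matrices=False); t=(P-m)@vt[0]; print("bar mid",m,"ends mid",m+vt[0]*(t.max()+t.min())/2,"dir",vt[0],np.degrees(np.arctan2(*-vt[0][::-1])),"len",np.ptp(t),"wid",np.ptp((P-m)@vt[1]))
b=W(rb[0][0],.053);cp=W((238.5,169),.061);print("button",b,"cap",cp,"cap->but",b-cp,np.linalg.norm(b-cp),np.degrees(np.arctan2(*(b-cp)[1::-1])))
print("lid",[W(q,.1)[:2] for q in((257,129),(402,87),(438,245))])
```

```text
[([256.1, 216.1], [250, 210, 13, 13, 141])]
bar [262  56 109  36 986] ((315.6252136230469, 73.7194595336914), (9.878271102905273, 112.64038848876953), 73.68614196777344) n 986
bar mid [ 0.4433 -0.0715] ends mid [ 0.4434 -0.0708] dir [-0.0906 -0.9959] 84.80451643667611 len 0.11858931644943144 wid 0.009777926420716097
button [ 0.5627 -0.1953  0.053 ] cap [ 0.5037 -0.1892  0.061 ] cap->but [ 0.059  -0.0061 -0.008 ] 0.059876720464673495 -5.906120393783848
lid [array([ 0.473 , -0.1496]), array([0.4888, 0.0036]), array([ 0.6671, -0.0137])]
```

Run:
```python
from h import *
to((0.562,-.196,.145))
```

```text
t 5.85 pos [ 0.5447 -0.1581  0.2352] tooly 66.07146673576055 z [-0.002  0.001 -1.   ] q [-0.4093  0.1472  0.7223  1.6276 -0.0988  1.4062  1.4772]
d [-0.0314 -0.0276  0.0901]
```

>>> nudge_tcp:
  ticks:
    - [[-0.015,-0.014,0],0,0.1]
    - [[-0.031,-0.028,0],0,0.1]
    - [[-0.031,-0.028,0.02],0,0.1]
    - [[-0.031,-0.028,0.04],0,0.1]
    - [[-0.031,-0.028,0.06],0,0.1]
    - [[-0.031,-0.028,0.075],0,0.1]
    - [[-0.031,-0.028,0.075],0,0.1]
    - [[-0.031,-0.028,0.075],0,0.1]
    - [[-0.031,-0.028,0.075],0,0.1]

```text
time: 6.75
position: [0.563, -0.1977, 0.1626]
tool_rot: [0.652, 3.071, 0.0]
ft_force: [0.3, -0.0, -0.4]
grip_width: 0.197
grip_force: 30.0
```

```bash
python3 - <<'E'
from h import *
to((0.562,-.196,.12)); st,im=shot("w4")
print(blobs(im,(0,130,90),(4,255,255),20)); im=shot("s4","side")[1]
c=lambda a,x,y:cv2.resize(a[y:y+100,x:x+130],None,fx=4,fy=4,interpolation=2)
w=cv2.imread("pics/w4.png"); s=cv2.imread("pics/s4.png")
cv2.imwrite("pics/c4.png",np.hstack([cv2.resize(w[150:310,200:360],(400,400)),cv2.resize(s[200:300,240:340],(400,400))]))
E
```

```text
t 6.75 pos [ 0.563  -0.1977  0.1626] tooly 66.03032529427509 z [ 0.002  -0.0002 -1.    ] q [-0.3254  0.2698  0.7369  1.6639 -0.1887  1.2787  1.6001]
d [0.0017 0.0011 0.0426]
[([279.9, 201.5], [272, 194, 17, 16, 222])]
```

View pics/c4.png

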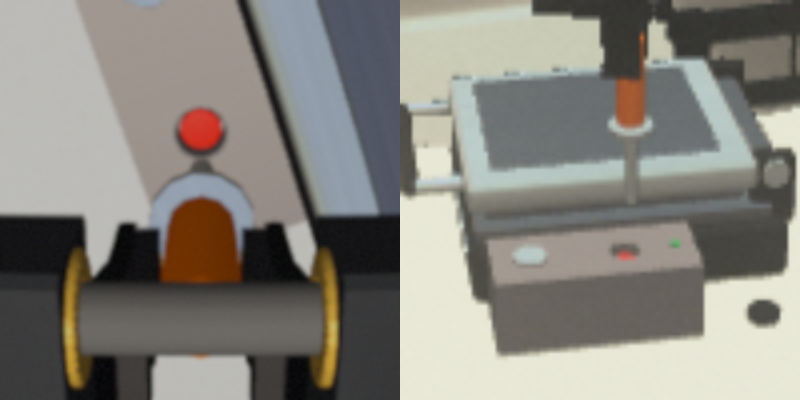

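The crops show the pin hanging upright, its tip at about (280.4,216) in the wrist view, with the red button in its hole at (280,201.5), not yet covered.

Run:
```python
from h import *
st=ctrl.get_state();W=lambda uv,z: onz("wrist",uv,z,st)
print("tip",W((280.4,216.5),.094),"but",W((279.9,201.5),.053),"mouth",W((280.3,202.3),.06),"collar",W((280.8,220),.149))
to((0.563,-.196,.12))
```

```text
tip [ 0.565  -0.1971  0.094 ] but [ 0.562  -0.1961  0.053 ] mouth [ 0.5614 -0.1955  0.06  ] collar [ 0.5534 -0.1918  0.149 ]
t 6.85 pos [ 0.5629 -0.1978  0.1625] tooly 66.01096402085021 z [ 0.002  -0.0002 -1.    ] q [-0.3252  0.2699  0.737   1.664  -0.1889  1.2786  1.6002]
d [0.0008 0.0017 0.0425]
```

>>> nudge_tcp:
  ticks:
    - [[0.002,0.001,0],0,0.1]
    - [[0.002,0.001,0.015],0,0.1]
    - [[0.002,0.001,0.03],0,0.1]
    - [[0.002,0.001,0.038],0,0.1]
    - [[0.002,0.001,0.038],0,0.1]
    - [[0.002,0.001,0.042],0,0.1]
    - [[0.002,0.001,0.045],0,0.1]
    - [[0.002,0.001,0.047],0,0.1]
    - [[0.002,0.001,0.047],0,0.1]
    - [[0.002,0.001,0.047],0,0.1]
    - [[0.002,0.001,0.047],0,0.1]

```text
time: 7.95
position: [0.5619, -0.1965, 0.1161]
tool_rot: [0.653, 3.07, 0.0]
ft_force: [-0.3, 0.2, 7.7]
grip_width: 0.195
grip_force: 30.0
```

>>> nudge_tcp:
  ticks:
    - [[0,0,0.001],0,0.1]
    - [[0,0,0.001],0,0.1]
    - [[0,0,0.001],0,0.1]
    - [[0,0,0.001],0,0.1]

```text
time: 8.35
position: [0.5624, -0.1967, 0.1158]
tool_rot: [0.652, 3.069, 0.0]
ft_force: [-1.4, 0.2, 11.0]
grip_width: 0.2
grip_force: 30.0
```

```bash
python3 -c "
from h import *
shot('s5','side')"
```

>>> nudge_tcp:
  ticks:
    - [[0,0,-0.02],0,0.1]
    - [[0,0,-0.05],0,0.1]
    - [[0,0,-0.08],0,0.1]
    - [[0,0,-0.11],0,0.1]
    - [[0,0,-0.12],0,0.1]
    - [[0,0,-0.12],0,0.1]
    - [[0,0,-0.12],0,0.1]

```text
time: 9.1
position: [0.5602, -0.1956, 0.2319]
tool_rot: [-0.652, -3.071, -0.0]
ft_force: [-0.8, 0.6, -1.1]
grip_width: 0.199
grip_force: 30.0
```

Run:
```python
from h import *
shot("s6","side"); a=cv2.imread("pics/s5.png");b=cv2.imread("pics/s6.png")
cv2.imwrite("pics/c5.png",np.hstack([cv2.resize(a[200:300,240:340],(400,400)),cv2.resize(b[150:250,240:340],(400,400))]))
to((.3699,.2579,.236))
```

```text
t 9.15 pos [ 0.5599 -0.1955  0.2315] tooly 66.010947382408 z [-0.0026  0.0007 -1.    ] q [-0.3428  0.2226  0.7489  1.5708 -0.1525  1.4111  1.5706]
d [ 0.358   0.337  -0.0037]
```

View pics/c5.png

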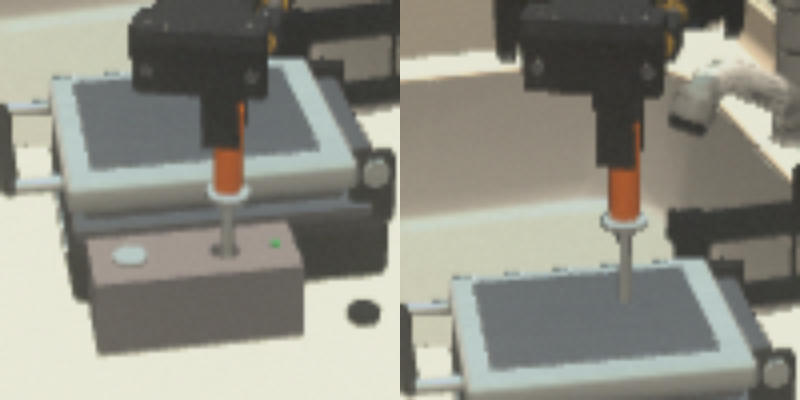

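Left crop: the pin's tip was in the hole, pressing with 11 N at the button's stop. Right crop: the pin hangs straight after lifting. Back to the stand.

>>> nudge_tcp:
  ticks:
    - [[0.03,0.03,0],0,0.1]
    - [[0.06,0.06,0],0,0.1]
    - [[0.09,0.09,0],0,0.1]
    - [[0.12,0.12,0],0,0.1]
    - [[0.15,0.15,0],0,0.1]
    - [[0.18,0.175,0],0,0.1]
    - [[0.21,0.2,0],0,0.1]
    - [[0.24,0.23,0],0,0.1]
    - [[0.27,0.26,0],0,0.1]
    - [[0.3,0.29,0],0,0.1]
    - [[0.33,0.315,0],0,0.1]
    - [[0.35,0.33,0],0,0.1]
    - [[0.358,0.337,0],0,0.1]
    - [[0.358,0.337,0],0,0.1]
    - [[0.358,0.337,0],0,0.1]
    - [[0.358,0.337,0],0,0.1]

```text
time: 10.75
position: [0.3717, 0.2558, 0.2331]
tool_rot: [0.658, 3.072, -0.001]
ft_force: [0.4, -0.0, -0.9]
grip_width: 0.198
grip_force: 30.0
```

```bash
python3 - <<'E'
from h import *
to((.3699,.2579,.150))
E
```

```text
t 10.75 pos [0.3717 0.2558 0.2331] tooly 65.83452276108278 z [-0.0001 -0.0005 -1.    ] q [-0.8843 -0.1287  0.203   1.8675  0.0266  1.4006  0.4616]
d [0.0025 0.0012 0.0831]
```

>>> nudge_tcp:
  ticks:
    - [[0.0025,0.001,0.03],0,0.1]
    - [[0.0025,0.001,0.06],0,0.1]
    - [[0.0025,0.001,0.083],0,0.1]
    - [[0.0025,0.001,0.083],0,0.1]
    - [[0.0025,0.001,0.083],0,0.1]
    - [[0.0025,0.001,0.083],0,0.1]

```text
time: 11.35
position: [0.3701, 0.2597, 0.152]
tool_rot: [0.654, 3.071, 0.004]
ft_force: [0.3, -1.0, -0.7]
grip_width: 0.199
grip_force: 30.0
```

```bash
python3 - <<'E'
from h import *
to((.3699,.2579,.0763)); shot("w7");shot("s7","side")
w=cv2.imread("pics/w7.png"); s=cv2.imread("pics/s7.png")
cv2.imwrite("pics/c7.png",np.hstack([cv2.resize(w[150:310,200:360],(400,400)),cv2.resize(s[150:230,170:250],(400,400))]))
E
```

```text
t 11.35 pos [0.3701 0.2597 0.152 ] tooly 65.94707338794194 z [ 0.0021  0.0019 -1.    ] q [-0.8842 -0.0809  0.2043  1.9892  0.0173  1.2288  0.4647]
d [-0.0004 -0.002   0.0757]
```

View pics/c7.png

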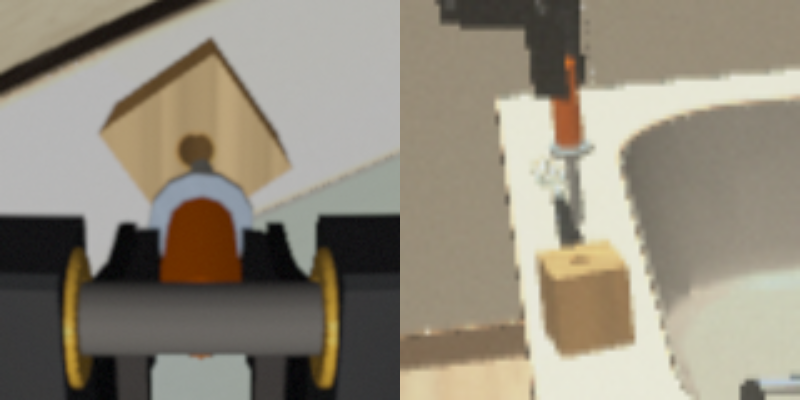

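The hole in the stand is free and visible at wrist pixel (278.4,210), with the pin's tip just before it at (280.4,216). I'll let the arm settle and compare.

>>> nudge_tcp:
  ticks:
    - [[0,0,0],0,0.1]
    - [[0,0,0],0,0.1]
    - [[0,0,0],0,0.1]
    - [[0,0,0],0,0.1]

```text
time: 11.85
position: [0.3689, 0.2595, 0.1504]
tool_rot: [0.653, 3.073, 0.0]
ft_force: [0.9, -0.1, -0.5]
grip_width: 0.199
grip_force: 30.0
```

```bash
python3 - <<'E'
from h import *
to((.3699,.2579,.0763)); st,im=shot("w8")
a=im[195:222,265:292]; g=cv2.cvtColor(cv2.resize(a,None,fx=8,fy=8,interpolation=2),cv2.COLOR_RGB2GRAY)
k=cv2.inRange(g,0,95); n,l,s,c=cv2.connectedComponentsWithStats(k)
for i in range(1,n):
    if s[i][4]>300: print(c[i]/8+[265,195],s[i]/8)
for uv in((278.4,210),): print("hole",onz("wrist",uv,.058,st)); 
print("tip",onz("wrist",(280.4,216.5),st["position"][2]-.0683,st))
E
```

```text
t 11.85 pos [0.3689 0.2595 0.1504] tooly 66.01317384928456 z [ 0.0001  0.0001 -1.    ] q [-0.8848 -0.0799  0.2037  1.9915  0.0171  1.2282  0.4646]
d [-0.0016 -0.001   0.0741]
[279.5036 212.5193] [   7.625   10.625   13.625   14.125 1205.625]
hole [0.3707 0.2584 0.058 ]
tip [0.3708 0.2603 0.0821]
```

>>> nudge_tcp:
  ticks:
    - [[-0.0015,-0.001,0],0,0.1]
    - [[-0.0015,-0.001,0.01],0,0.1]
    - [[-0.0015,-0.001,0.02],0,0.1]
    - [[-0.0015,-0.001,0.03],0,0.1]
    - [[-0.0015,-0.001,0.034],0,0.1]
    - [[-0.0015,-0.001,0.034],0,0.1]
    - [[-0.0015,-0.001,0.034],0,0.1]

```text
time: 12.6
position: [0.3699, 0.2579, 0.1163]
tool_rot: [0.653, 3.073, -0.0]
ft_force: [0.5, 0.2, 0.2]
grip_width: 0.196
grip_force: 30.0
```

```bash
python3 - <<'E'
from h import *
to((.3699,.2579,.0763))
E
```

```text
t 12.6 pos [0.3699 0.2579 0.1163] tooly 66.00625222895606 z [ 0. -0. -1.] q [-0.8815 -0.0492  0.2088  2.035   0.0112  1.1547  0.4745]
d [ 0.     -0.0001  0.04  ]
```

In the hole with no side force. Going the rest of the way.

>>> nudge_tcp:
  ticks:
    - [[0,0,0.01],0,0.1]
    - [[0,0,0.02],0,0.1]
    - [[0,0,0.03],0,0.1]
    - [[0,0,0.037],0,0.1]
    - [[0,0,0.04],0,0.1]
    - [[0,0,0.0405],0,0.1]
    - [[0,0,0.0405],0,0.1]
    - [[0,0,0.0405],0,0.1]

```text
time: 13.4
position: [0.3694, 0.2574, 0.0763]
tool_rot: [-0.653, -3.072, 0.002]
ft_force: [-3.2, -1.8, 5.3]
grip_width: 0.196
grip_force: 30.0
```

>>> nudge_tcp:
  ticks:
    - [[0,0,0],0,0.5]
    - [[0,0,0],0,0.5]
    - [[0,0,0],0,0.5]
    - [[0,0,0],0,0.5]
    - [[0,0,0],0,0.5]
    - [[0,0,-0.02],0,0.5]
    - [[0,0,-0.05],0,0.5]
    - [[0,0,-0.08],0,0.5]
    - [[0,0,-0.11],0,0.5]
    - [[0,0,-0.14],0,0.5]
    - [[0,0,-0.17],0,0.5]
    - [[0,0,-0.17],0,0.5]
    - [[0,0,-0.17],0,0.5]

```text
time: 14.7
position: [0.3701, 0.2581, 0.2461]
tool_rot: [0.653, 3.072, 0.002]
ft_force: [-0.1, 0.1, -1.3]
grip_width: 0.5
grip_force: 0.0
```

Run:
```python
from h import *
shot("w9"); shot("s9","side");to((.46,-.07,.245),np.radians(174.4))
w=cv2.imread("pics/w9.png"); s=cv2.imread("pics/s9.png")
cv2.imwrite("pics/c9.png",np.hstack([cv2.resize(w[150:310,200:360],(400,400)),cv2.resize(s[150:230,170:250],(400,400))]))
```

```text
t 14.8 pos [0.3693 0.2575 0.2446] tooly 66.00741072850965 z [-0.0015 -0.0013 -1.    ] q [-0.8879 -0.1337  0.1996  1.8493  0.0268  1.4254  0.4581]
d [-0.216  -0.2623 -0.0001]
turn 1.2497850860404043
```

View pics/c9.png

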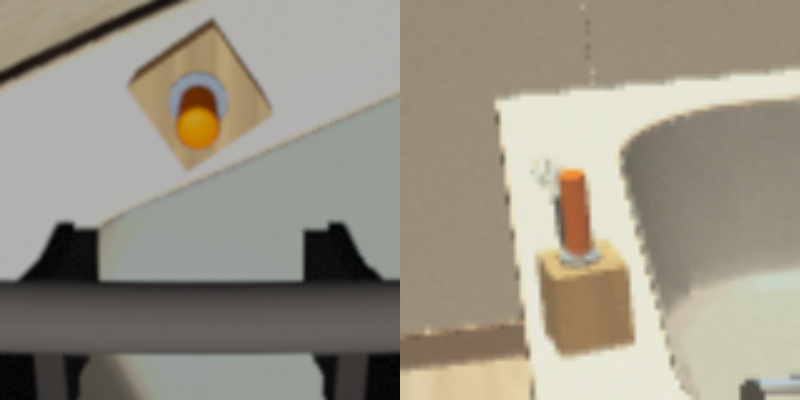

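Both crops show the pin standing upright, with its collar flat on the stand's top. On to the lid handle (that was my tenth picture; from here I only measure).

>>> nudge_tcp:
  ticks:
    - [[-0.025,-0.03,0],-0.14,0.3]
    - [[-0.05,-0.06,0],-0.28,0.3]
    - [[-0.075,-0.09,0],-0.42,0.3]
    - [[-0.1,-0.12,0],-0.56,0.3]
    - [[-0.12,-0.15,0],-0.7,0.3]
    - [[-0.14,-0.175,0],-0.84,0.3]
    - [[-0.16,-0.2,0],-0.98,0.3]
    - [[-0.18,-0.22,0],-1.12,0.3]
    - [[-0.2,-0.24,0],-1.26,0.3]
    - [[-0.216,-0.262,0],-1.4,0.3]
    - [[-0.216,-0.262,0],-1.54,0.3]
    - [[-0.216,-0.262,0],-1.68,0.3]
    - [[-0.216,-0.262,0],-1.82,0.3]
    - [[-0.216,-0.262,0],-1.892,0.3]
    - [[-0.216,-0.262,0],-1.892,0.3]
    - [[-0.216,-0.262,0],-1.892,0.3]
    - [[-0.216,-0.262,0],-1.892,0.3]
    - [[-0.216,-0.262,0],-1.892,0.3]

```text
time: 16.6
position: [0.4678, -0.0261, 0.2412]
tool_rot: [2.01, -2.366, 0.057]
ft_force: [-0.3, -0.1, -0.6]
grip_width: 0.297
grip_force: 0.0
```

```bash
python3 - <<'E'
from h import *
st,im=shot("w10"); to((.4436,-.071,.19),np.radians(174.4))
h=cv2.cvtColor(im,cv2.COLOR_RGB2HSV); k=cv2.inRange(h,(0,0,0),(180,255,60))
n,l,s,c=cv2.connectedComponentsWithStats(k)
for i in range(1,n):
    if s[i][4]>80: print(s[i],c[i].round(1),onz("wrist",c[i],.085,st)[:2])
im=shot("t10","top")[1]
E
```

```text
t 16.65 pos [ 0.4678 -0.026   0.2412] tooly 170.6965136351765 z [-0.004  -0.0518 -0.9987] q [-1.2963 -0.3009  1.0648  1.8414  0.3129  1.4721  2.691 ]
d [0.0456 0.0169 0.0536]
turn -0.06463803086888609
[125  81  13  13 124] [130.8  87.3] [ 0.6141 -0.1819]
[346  86  12  43 268] [351.5 105.4] [ 0.3767 -0.115 ]
[289  99  15 111 813] [296.7 155.7] [ 0.4433 -0.0698]
[ 375  106  105  123 8910] [433.  160.9] [ 0.2893 -0.0435]
[508 107  26 115 284] [513.7 162.8] [ 0.1661 -0.0284]
[551 109   9  17  86] [555.  117.5] [ 0.0733 -0.0835]
[ 81 110  17  13 168] [ 89.5 116.4] [ 0.6753 -0.1631]
[ 524  129   36   96 1512] [549.3 175.3] [ 0.0949 -0.0043]
[ 95 223  16  14 170] [103.1 230.8] [ 0.6876 -0.024 ]
[    0   232   560   188 68859] [256.3 346.2] [0.5275 0.1529]
[ 323  235  171   82 7708] [396.3 273.6] [0.3458 0.083 ]
[224 240  33  25 504] [243.3 254. ] [0.5187 0.0281]
[300 240  36  25 512] [316.5 254.1] [0.4378 0.0411]
[308 292   6  24  82] [311.6 301.8] [0.4509 0.0998]
```

The turn took joint 7 to its limit, so I'll turn back the other way (half a turn gives the same grasp).

>>> nudge_tcp:
  ticks:
    - [[0,0,0],0.15,0.3]
    - [[0,0,0],0.3,0.3]
    - [[0,0,0],0.45,0.3]
    - [[0,0,0],0.6,0.3]
    - [[0,0,0],0.75,0.3]
    - [[0,0,0],0.9,0.3]
    - [[0,0,0],1.05,0.3]
    - [[0,0,0],1.2,0.3]
    - [[0,0,0],1.35,0.3]
    - [[0,0,0],1.5,0.3]
    - [[0,0,0],1.65,0.3]
    - [[0,0,0],1.8,0.3]
    - [[0,0,0],1.95,0.3]
    - [[0,0,0],2.1,0.3]
    - [[0,0,0],2.25,0.3]
    - [[0,0,0],2.4,0.3]
    - [[0,0,0],2.55,0.3]
    - [[0,0,0],2.7,0.3]
    - [[0,0,0],2.85,0.3]
    - [[0,0,0],3.0,0.3]

```text
time: 18.7
position: [0.4679, -0.0254, 0.2413]
tool_rot: [2.225, 2.168, -0.061]
ft_force: [-0.0, 0.0, 0.4]
grip_width: 0.299
grip_force: 0.0
```

```bash
python3 - <<'E'
from h import *
to((.4436,-.071,.19),np.radians(-5.6))
E
```

```text
t 18.7 pos [ 0.4679 -0.0254  0.2413] tooly -1.487565838920108 z [-0.0039 -0.0519 -0.9986] q [-0.8285 -0.1464  0.7167  1.8342  0.1486  1.4297 -0.1652]
d [-0.0435 -0.023   0.0537]
turn 0.07177551638233504
```

>>> nudge_tcp:
  ticks:
    - [[-0.02,-0.01,0],0.072,0.3]
    - [[-0.0435,-0.023,0],0.072,0.3]
    - [[-0.0435,-0.023,0.03],0.072,0.3]
    - [[-0.0435,-0.023,0.06],0.072,0.3]
    - [[-0.0435,-0.023,0.1],0.072,0.3]
    - [[-0.0435,-0.023,0.113],0.072,0.3]
    - [[-0.0435,-0.023,0.113],0.072,0.3]
    - [[-0.0435,-0.023,0.113],0.072,0.3]
    - [[-0.0435,-0.023,0.113],0.072,0.3]
    - [[-0.0435,-0.023,0.113],0.072,0.3]

```text
time: 19.7
position: [0.4447, -0.0733, 0.1319]
tool_rot: [2.291, 2.094, -0.056]
ft_force: [-0.8, 0.5, -0.2]
grip_width: 0.299
grip_force: 0.0
```

```bash
python3 - <<'E'
from h import *
st,im=shot("w11"); to((.4435,-.072,.071),np.radians(-5.6))
h=cv2.cvtColor(im,cv2.COLOR_RGB2HSV); k=cv2.inRange(h,(0,0,0),(180,255,60))
n,l,s,c=cv2.connectedComponentsWithStats(k)
for i in range(1,n):
    if s[i][4]>200: print(s[i],c[i].round(1),onz("wrist",c[i],.085,st)[:2])
E
```

```text
t 19.75 pos [ 0.4446 -0.0733  0.1317] tooly -5.135471114325982 z [-0.0019 -0.0513 -0.9987] q [-0.7832 -0.1292  0.8002  2.0386  0.1546  1.1987 -0.1336]
d [ 0.0043 -0.0013  0.0606]
turn 0.00810755852563183
[ 480   56   80   34 1985] [522.5  74. ] [0.66  0.036]
[   36    78   130   150 13552] [ 96.3 141.6] [0.3084 0.0028]
[318 105  16  32 246] [322.1 120.6] [ 0.4807 -0.0033]
[  0 130  14 110 471] [  7.3 181.2] [ 0.1935 -0.0143]
[ 216  136  129  132 3501] [284.3 222.4] [ 0.448  -0.0754]
[539 136  17  16 215] [546.7 143.6] [ 0.6919 -0.0242]
[    0   220   560   200 75387] [274.5 340.3] [ 0.4302 -0.186 ]
```

Run:
```python
from h import *
st=ctrl.get_state(); im=cv2.imread("pics/w11.png"); k=cv2.inRange(cv2.cvtColor(im,cv2.COLOR_BGR2HSV),(0,0,0),(180,255,60))
for r in range(140,240,12):
    c=np.flatnonzero(k[r,216:345])+216
    if len(c): print(r,c.min(),c.max(),len(c),onz("wrist",(c.mean(),r),.085,st)[:2])
```

```text
140 271 281 11 [ 0.4473 -0.0143]
152 271 324 17 [ 0.4567 -0.0237]
164 271 324 19 [ 0.4566 -0.0323]
176 271 323 18 [ 0.4546 -0.0408]
188 271 323 19 [ 0.4534 -0.0495]
200 271 322 19 [ 0.4525 -0.0584]
212 271 322 19 [ 0.4518 -0.0675]
224 271 321 19 [ 0.4508 -0.0768]
236 271 321 18 [ 0.4503 -0.0864]
```

>>> nudge_tcp:
  ticks:
    - [[0.004,-0.0015,0.015],0.008,0.3]
    - [[0.004,-0.0015,0.03],0.008,0.3]
    - [[0.004,-0.0015,0.045],0.008,0.3]
    - [[0.004,-0.0015,0.055],0.008,0.3]
    - [[0.004,-0.0015,0.0605],0.008,0.3]
    - [[0.004,-0.0015,0.0605],0.008,0.3]
    - [[0.004,-0.0015,0.0605],0.008,0.3]

```text
time: 20.45
position: [0.4428, -0.0724, 0.0706]
tool_rot: [2.3, 2.086, -0.058]
ft_force: [-0.3, -0.1, 0.6]
grip_width: 0.299
grip_force: 0.0
```

Free of contact; closing with a moderate grip so that the bar can turn between the pads.

>>> nudge_tcp:
  ticks:
    - [[0,0,0],0,0]
    - [[0,0,0],0,0]
    - [[0,0,0],0,0]
    - [[0,0,0],0,0]
    - [[0,0,0],0,0]
    - [[0,0,0],0,0]
  force: 20

```text
time: 21.05
position: [0.4424, -0.0723, 0.0702]
tool_rot: [2.3, 2.086, -0.058]
ft_force: [-0.2, -0.7, -0.3]
grip_width: 0.004
grip_force: 0.0
```

```bash
python3 - <<'E'
from h import *
s=ctrl.get_state(); T=R.from_rotvec(s["tool_rot"]);p=s["position"]
to(p)
# arc about the hinge: shift of the bar, in tool axes
a=np.radians(-5.6); gx=np.array([np.cos(a),np.sin(a),0])
for d in(2,5,10,15,20,25,30,35,40,45,50):
    t=np.radians(d); print(d,T.inv().apply(.235*((1-np.cos(t))*gx+np.sin(t)*np.array([0,0,1]))))
E
```

```text
t 21.05 pos [ 0.4424 -0.0723  0.0702] tooly -5.590587801159314 z [-0.0038 -0.0518 -0.9987] q [-0.7804 -0.0357  0.8368  2.1133  0.0902  1.0549 -0.0862]
d [0. 0. 0.]
2 [-0.0004  0.0002 -0.0082]
5 [-0.0011  0.0009 -0.0205]
10 [-0.0021  0.0036 -0.0407]
15 [-0.0032  0.0081 -0.0607]
20 [-0.0042  0.0143 -0.0802]
25 [-0.0052  0.0221 -0.0992]
30 [-0.0061  0.0316 -0.1173]
35 [-0.007   0.0427 -0.1346]
40 [-0.0078  0.0552 -0.1508]
45 [-0.0086  0.069  -0.1659]
50 [-0.0094  0.0842 -0.1797]
```

The fingers shut on nothing, so the bar is not where I believed. I'll check the bar in the side view against my predicted projection.

Add to h.py:
```python
def proj(n,P):
    m=ctrl.camera_model(n); f=210/np.tan(np.radians(m["vertical_fov"])/2)
    c=R.from_rotvec(m["rvec"]).apply(P)+m["tvec"]; return f*c[:2]/c[2]+[m["cx"],m["cy"]]
```

Run:
```python
from h import *
st,im=shot("s12","side"); im0=cv2.imread("pics/side0.png")[:,:,::-1]
p=st["position"]; print("TCP px",proj("side",p))
a=np.radians(-5.6); gy=np.array([-np.sin(a),np.cos(a),0]); B=np.array([.4434,-.071,.085])
print("bar ends px",proj("side",B+.055*gy),proj("side",B-.055*gy),"top view",proj("top",B+.055*gy),proj("top",B-.055*gy))
for nm,i in(("before",im0),("now",im)):
    k=cv2.inRange(cv2.cvtColor(i.copy(),cv2.COLOR_RGB2HSV),(0,0,0),(180,255,70))
    for r in range(220,262,4): c=np.flatnonzero(k[r,225:275])+225; print(nm,r,c.tolist() if len(c)<14 else (c.min(),c.max(),len(c)))
```

```text
TCP px [240.3817 241.8038]
bar ends px [239.3658 227.4956] [241.4485 246.6786] top view [304.8013 242.8107] [337.8484 245.822 ]
before 220 []
before 224 []
before 228 []
before 232 []
before 236 []
before 240 []
before 244 []
before 248 []
before 252 []
before 256 []
before 260 []
now 220 [236, 237, 239, 242, 243, 244]
now 224 [237, 243]
now 228 [243]
now 232 []
now 236 []
now 240 []
now 244 []
now 248 []
now 252 []
now 256 []
now 260 []
```

>>> nudge_tcp:
  ticks:
    - [[0,0,0],0,0]
    - [[0,0,0],0,0]

```text
time: 21.3
position: [0.4424, -0.0723, 0.0701]
tool_rot: [2.3, 2.086, -0.058]
ft_force: [0.4, -1.3, -0.4]
grip_width: 0.004
grip_force: 0.0
```

Run:
```python
from h import *
st,im=shot("w13"); s0=cv2.imread("pics/side0.png");s1=cv2.imread("pics/s12.png")
hs=cv2.cvtColor(im,cv2.COLOR_RGB2HSV)
for r in range(120,300,12): print(r,hs[r,232:330:4,2].tolist())
print("side V before / now, cols 228-260")
for r in range(220,256,3): print(r,s0[r,228:260:2].max(1).tolist(),s1[r,228:260:2].max(1).tolist())
```

```text
120 [182, 182, 182, 182, 182, 182, 183, 182, 182, 181, 182, 182, 182, 183, 183, 183, 182, 182, 182, 183, 182, 182, 183, 182, 163]
132 [182, 182, 182, 182, 182, 182, 182, 183, 182, 182, 183, 181, 182, 183, 182, 183, 182, 182, 182, 183, 182, 183, 183, 182, 157]
144 [183, 182, 182, 182, 183, 182, 182, 183, 182, 182, 182, 174, 139, 161, 182, 182, 181, 182, 182, 182, 183, 183, 183, 182, 142]
156 [183, 183, 182, 183, 182, 183, 183, 183, 182, 180, 25, 31, 55, 38, 155, 170, 171, 171, 170, 170, 170, 170, 170, 170, 170]
168 [183, 182, 182, 182, 182, 183, 183, 182, 183, 180, 24, 33, 60, 38, 28, 116, 183, 183, 183, 182, 183, 182, 183, 183, 102]
180 [183, 182, 182, 182, 182, 183, 183, 183, 183, 180, 24, 34, 56, 40, 26, 132, 182, 182, 182, 183, 183, 182, 182, 183, 99]
192 [183, 183, 183, 182, 182, 182, 183, 182, 182, 179, 22, 30, 53, 38, 27, 129, 183, 183, 182, 182, 183, 183, 183, 183, 106]
204 [182, 182, 183, 183, 182, 182, 183, 183, 183, 182, 23, 30, 52, 36,
[... 2120 characters left out ...]
83, 81, 226, 232, 231, 232, 231, 79, 190, 205]
244 [231, 232, 233, 232, 231, 232, 88, 84, 159, 220, 214, 217, 214, 213, 182, 205] [232, 233, 232, 231, 231, 232, 85, 81, 160, 220, 214, 216, 214, 214, 183, 203]
247 [232, 231, 232, 233, 232, 232, 107, 82, 156, 146, 144, 136, 142, 122, 137, 187] [233, 232, 232, 232, 232, 231, 107, 81, 156, 145, 144, 137, 142, 122, 135, 187]
250 [233, 232, 232, 232, 233, 233, 232, 231, 233, 232, 232, 232, 233, 185, 97, 133] [232, 233, 232, 232, 231, 232, 232, 232, 231, 232, 232, 232, 232, 184, 95, 132]
253 [232, 234, 233, 232, 232, 233, 233, 233, 232, 231, 232, 232, 232, 162, 80, 108] [232, 232, 232, 232, 232, 232, 232, 232, 232, 232, 232, 232, 232, 163, 79, 111]
```

The numbers explain it. In the side view the shut fingers end at about row 234, just above the bar (rows 228-248), while the TCP projects to row 242. The real tips therefore sit some 20 mm higher than stated. I'll reopen, go lower while watching the force, and close again.

>>> nudge_tcp:
  ticks:
    - [[0,0,0],0,0.3]
    - [[0,0,0],0,0.3]
    - [[0,0,0],0,0.3]
    - [[0,0,0],0,0.3]
    - [[0,0,0],0,0.3]
    - [[0,0,0],0,0.3]
    - [[0,0,0.005],0,0.3]
    - [[0,0,0.01],0,0.3]
    - [[0,0,0.014],0,0.3]
    - [[0,0,0.018],0,0.3]
    - [[0,0,0.018],0,0.3]
    - [[0,0,0.018],0,0.3]

```text
time: 22.55
position: [0.4422, -0.0734, 0.052]
tool_rot: [2.3, 2.086, -0.059]
ft_force: [0.3, 0.4, -1.0]
grip_width: 0.302
grip_force: 0.0
```

Run:
```python
from h import *
st,im=shot("w14"); s1=shot("s14","side")[1]; hs=cv2.cvtColor(im,cv2.COLOR_RGB2HSV)
for r in (204,228,236,240,246,252): print(r,hs[r,212:350:4,2].tolist())
for r in range(220,250,3): print(r,s1[r,228:260:2].max(1).tolist())
```

```text
204 [182, 183, 182, 182, 182, 182, 183, 183, 183, 182, 183, 183, 183, 183, 153, 26, 31, 52, 41, 29, 30, 184, 183, 183, 182, 182, 182, 181, 182, 183, 109, 67, 21, 26, 48]
228 [183, 183, 183, 182, 183, 183, 182, 182, 182, 183, 182, 182, 183, 183, 179, 25, 32, 45, 41, 28, 45, 183, 183, 182, 182, 183, 183, 183, 183, 176, 148, 16, 25, 30, 62]
236 [91, 92, 182, 183, 183, 183, 182, 184, 184, 183, 184, 182, 183, 183, 179, 21, 31, 46, 40, 30, 44, 182, 182, 182, 183, 182, 183, 183, 182, 174, 156, 11, 25, 22, 32]
240 [18, 15, 181, 182, 183, 182, 182, 20, 22, 160, 159, 180, 182, 183, 178, 23, 32, 45, 35, 30, 45, 184, 182, 180, 161, 162, 19, 24, 184, 164, 158, 12, 23, 20, 19]
246 [15, 16, 170, 182, 183, 184, 104, 12, 12, 19, 14, 165, 183, 182, 179, 25, 31, 44, 38, 29, 66, 183, 183, 161, 17, 15, 9, 10, 116, 143, 152, 14, 24, 19, 19]
252 [80, 73, 155, 182, 183, 181, 4, 10, 16, 15, 13, 153, 183, 183, 181, 22, 28, 42, 35, 29, 66, 182, 182, 145, 17, 18, 13, 8, 12, 105, 142, 16, 38, 76, 80]
220 [73, 67, 67, 203, 204, 202, 202, 203, 201, 71, 65, 61, 188, 198, 200, 188]
223 [201, 68, 70, 85, 200, 201, 203, 204, 203, 79, 65, 65, 172, 202, 199, 143]
226 [200, 79, 72, 71, 205, 187, 72, 212, 212, 69, 66, 123, 139, 194, 198, 197]
229 [205, 205, 73, 75, 199, 80, 75, 73, 201, 73, 68, 199, 201, 187, 199, 198]
232 [231, 232, 77, 75, 201, 121, 78, 70, 201, 74, 67, 202, 204, 189, 203, 202]
235 [232, 232, 159, 76, 231, 203, 76, 75, 200, 83, 69, 203, 204, 152, 203, 204]
238 [232, 233, 208, 76, 195, 232, 79, 77, 230, 88, 68, 230, 205, 101, 196, 204]
241 [233, 232, 232, 114, 172, 231, 79, 76, 224, 232, 205, 232, 232, 77, 188, 202]
244 [232, 232, 231, 232, 230, 231, 84, 82, 157, 219, 214, 217, 214, 213, 179, 203]
247 [232, 234, 232, 232, 232, 231, 105, 77, 155, 146, 145, 136, 142, 120, 136, 188]
```

The side view now shows the fingers on both sides of the bar (columns 230-235 and 246-250, bar at 240-243), reaching below it. Close.

>>> nudge_tcp:
  ticks:
    - [[0,0,0],0,0]
    - [[0,0,0],0,0]
    - [[0,0,0],0,0]
    - [[0,0,0],0,0]
    - [[0,0,0],0,0]
    - [[0,0,0],0,0]
  force: 20

```text
time: 23.25
position: [0.443, -0.0733, 0.0524]
tool_rot: [2.299, 2.085, -0.057]
ft_force: [2.9, 0.8, -2.6]
grip_width: 0.128
grip_force: 20.0
```

Run:
```python
from h import *
to((0,0,0))
```

```text
t 23.25 pos [ 0.443  -0.0733  0.0524] tooly -5.583262655815354 z [-0.0023 -0.052  -0.9986] q [-0.7755  0.0005  0.8467  2.1305  0.061   1.0102 -0.0587]
d [ 0.0325 -0.4482  0.0495]
```

>>> nudge_tcp:
  ticks:
    - [[0,0,-0.004],0,0]
    - [[-0.0004,0.0002,-0.0082],0,0]
    - [[-0.0009,0.0006,-0.0164],0,0]
    - [[-0.0013,0.0013,-0.0246],0,0]
    - [[-0.0017,0.0023,-0.0327],0,0]
    - [[-0.0021,0.0036,-0.0407],0,0]
    - [[-0.0021,0.0036,-0.0407],0,0]
    - [[-0.0021,0.0036,-0.0407],0,0]

```text
time: 24.05
position: [0.4468, -0.0737, 0.0933]
tool_rot: [2.299, 2.085, -0.056]
ft_force: [5.9, -1.2, -4.5]
grip_width: 0.128
grip_force: 20.0
```

Run:
```python
from h import *
to((0,0,0)); s=ctrl.get_state(); T=R.from_rotvec(s["tool_rot"]); print(s["torque"])
a=np.radians(-5.6); gx=np.array([np.cos(a),np.sin(a),0]); f=lambda d: .235*((1-np.cos(np.radians(d)))*gx+np.sin(np.radians(d))*np.array([0,0,1]))
for d in(13,16,19,22,25,28,31,34,37,40,43,46,48,50): print(d,T.inv().apply(f(d)-f(10)).round(4))
```

```text
t 24.05 pos [ 0.4468 -0.0737  0.0933] tooly -5.586469805031698 z [-0.0015 -0.0517 -0.9987] q [-0.7831 -0.0654  0.8298  2.0807  0.1118  1.1066 -0.1021]
d [ 0.0345 -0.4521  0.09  ]
[-0.1734 -1.2245  0.0591]
13 [-0.0006  0.0025 -0.012 ]
16 [-0.0012  0.0056 -0.0239]
19 [-0.0018  0.0094 -0.0356]
22 [-0.0024  0.0137 -0.0471]
25 [-0.003   0.0187 -0.0584]
28 [-0.0036  0.0242 -0.0693]
31 [-0.0041  0.0303 -0.08  ]
34 [-0.0047  0.0369 -0.0904]
37 [-0.0052  0.0441 -0.1003]
40 [-0.0057  0.0518 -0.1099]
43 [-0.0062  0.06   -0.1191]
46 [-0.0066  0.0686 -0.1278]
48 [-0.0069  0.0747 -0.1334]
50 [-0.0072  0.0809 -0.1387]
```

>>> nudge_tcp:
  ticks:
    - [[-0.0006,0.0035,-0.012],0,0]
    - [[-0.0012,0.0066,-0.0239],0,0]
    - [[-0.0018,0.0104,-0.0356],0,0]
    - [[-0.0024,0.0147,-0.0471],0,0]
    - [[-0.003,0.0197,-0.0584],0,0]
    - [[-0.0036,0.0252,-0.0693],0,0]
    - [[-0.0041,0.0313,-0.08],0,0]
    - [[-0.0041,0.0313,-0.08],0,0]
    - [[-0.0041,0.0313,-0.08],0,0]

```text
time: 24.95
position: [0.4761, -0.0766, 0.1724]
tool_rot: [2.301, 2.087, -0.061]
ft_force: [2.6, -0.2, -3.0]
grip_width: 0.128
grip_force: 20.0
```

Run:
```python
from h import *
to((0,0,0)); s=ctrl.get_state(); T=R.from_rotvec(s["tool_rot"]); print(s["torque"])
a=np.radians(-5.6); gx=np.array([np.cos(a),np.sin(a),0]); f=lambda d: .235*((1-np.cos(np.radians(d)))*gx+np.sin(np.radians(d))*np.array([0,0,1]))
for d in(34,37,40,43,46,48,50): print(d,T.inv().apply(f(d)-f(31)).round(4))
```

```text
t 24.95 pos [ 0.4761 -0.0766  0.1724] tooly -5.600270394542666 z [-0.0056 -0.0519 -0.9986] q [-0.7875 -0.0686  0.8277  1.9162  0.1072  1.277  -0.0902]
d [ 0.0387 -0.4812  0.1708]
[-0.0098 -0.4691  0.0298]
34 [-0.0005  0.0066 -0.0104]
37 [-0.0011  0.0137 -0.0204]
40 [-0.0016  0.0214 -0.03  ]
43 [-0.002   0.0295 -0.0392]
46 [-0.0025  0.0382 -0.048 ]
48 [-0.0028  0.0442 -0.0536]
50 [-0.0031  0.0504 -0.0589]
```

>>> nudge_tcp:
  ticks:
    - [[-0.0005,0.0066,-0.0104],0,0]
    - [[-0.0011,0.0137,-0.0204],0,0]
    - [[-0.0016,0.0214,-0.03],0,0]
    - [[-0.002,0.0295,-0.0392],0,0]
    - [[-0.0025,0.0382,-0.048],0,0]
    - [[-0.0028,0.0442,-0.0536],0,0]
    - [[-0.0031,0.0504,-0.0589],0,0]
    - [[-0.0031,0.0504,-0.0589],0,0]
    - [[-0.0031,0.0504,-0.0589],0,0]
    - [[-0.0031,0.0504,-0.0589],0,0]
    - [[-0.0031,0.0504,-0.0589],0,0]
    - [[-0.0031,0.0504,-0.0589],0,0]

```text
time: 26.15
position: [0.5256, -0.0812, 0.2327]
tool_rot: [2.303, 2.088, -0.062]
ft_force: [-5.1, 0.7, 4.0]
grip_width: 0.127
grip_force: 20.0
```

Run:
```python
from h import *
to((0,0,0)); p=ctrl.get_state()["position"]; 
a=np.radians(-5.6); dx=(p-[.443,-.0733,.0524])@[np.cos(a),np.sin(a),0]; dz=p[2]-.0524
print("lid angle",np.degrees(np.arctan2(dz,.235-dx)),"radius",np.hypot(dz,.235-dx))
s1=shot("s15","side")[1]
# lid check: where the bar and pin are expected in the side view
B=np.array([.4434,-.071,.085])+[(dx)*np.cos(a),dx*np.sin(a),dz]; gy=np.array([-np.sin(a),np.cos(a),0]); e=proj("side",B-.05*gy); print("bar near end px",e)
r=int(e[1])
for rr in range(r-8,r+9,4): print(rr,s1[rr,int(e[0])-14:int(e[0])+15:2].max(1).tolist())
print("orange pin",blobs(s1,(5,150,120),(18,255,255),30))
```

```text
t 26.15 pos [ 0.5256 -0.0812  0.2327] tooly -5.596665209112798 z [-0.0075 -0.0507 -0.9987] q [-0.7645  0.0508  0.8683  1.7184  0.0126  1.3926  0.0034]
d [ 0.0414 -0.5304  0.2322]
lid angle 49.86392667678049 radius 0.23587602660372256
bar near end px [271.1964 177.9752]
169 [143, 139, 138, 137, 60, 65, 70, 60, 62, 57, 195, 146, 140, 138, 141]
173 [137, 138, 138, 139, 62, 66, 62, 68, 65, 58, 195, 200, 167, 143, 141]
177 [142, 143, 142, 139, 141, 143, 88, 66, 65, 158, 187, 196, 199, 165, 108]
181 [144, 143, 144, 143, 144, 144, 144, 87, 114, 152, 178, 192, 200, 199, 169]
185 [145, 145, 146, 145, 146, 146, 147, 148, 144, 147, 116, 156, 177, 199, 188]
orange pin [([204.5, 191.6], [202, 184, 6, 16, 75])]
```

>>> nudge_tcp:
  ticks:
    - [[0,0,0],0,0]
    - [[0,0,0],0,0]
    - [[0,0,0],0,0]
    - [[0,0,0],0,0]
    - [[0,0,0],0,0]
    - [[0,0,0],0,0]
  force: 25

```text
time: 26.8
position: [0.5256, -0.0811, 0.2327]
tool_rot: [2.303, 2.088, -0.062]
ft_force: [-5.1, 1.3, 5.0]
grip_width: 0.128
grip_force: 25.0
```

Run:
```python
from h import *
s=ctrl.get_state(); p=s["position"]; a=np.radians(-5.6); dx=(p-[.443,-.0733,.0524])@[np.cos(a),np.sin(a),0]; dz=p[2]-.0524
print("lid",np.degrees(np.arctan2(dz,.235-dx)),s["grip_width"],s["grip_force"],np.abs(s["qd"]).max())
print(ctrl.close_job())
```

```text
lid 49.86499507671099 0.12798272920957268 24.99486118555069 0.0014084637232414658
the job is handed in; nothing more can be done
None
```

The job is handed in, though no verdict came back: the pin pressed the red button to its stop and is back fully in its stand, and the arm holds the lid open at about 50 degrees (49.9 from the arm's pose); the first grip on the lid handle closed on air and was redone lower, and I never went near the tins and forks but didn't re-check them.

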